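# Start the kiln from its console

## Task

Start the kiln from its grey console by pressing the controls with the fingertips, in this order: tip the rocker all the way over by pushing down its raised far half, then push the long bar key fully in (it stays in), then press the flat round button fully in, keep it in for at least two seconds and let it come back out. Do not press the mushroom-headed stop, and leave the pots, jar, cone and brush standing where they are: nothing is picked up or pushed about.

Things in the scene. Friction and masses are not known exactly. Their poses are not given: they have to be found in the camera images.
- console: Kiln console, a grey box fixed to the bench, 170 (its x) x 360 (its y) x 60 mm high; the origin is the centre of its underside, its x axis points away from the robot (yaw within 0.35 rad), z up. Four square black modules, 72 x 72 x 6 mm, sit on its top in one row along its y at its x = -30 mm, y = -120, -40, 40 and 120 mm, one control in the middle of each; which module is in which place differs from start to start. Their off-white controls differ only in shape.
- rocker_far (a point): Point on top of the rocker's far half (far = towards the console's +x), 22 mm from its pivot: press here, straight down. The rocker is a plate 60 mm along the console's x, 28 mm along its y, 10 mm thick; its pivot is 77 mm above the bench. At the start the far half stands up (this point about 87 mm above the bench); tipped over, this point is about 77 mm above the bench. It moves with the rocker.
- rocker (a joint): Rocker angle in rad: 0 to 0.06 at the start (far half up), 0.44 fully tipped over (far half down, stop). Turns against a friction of about 0.03 N m (2 to 4 N at the fingertip) and stays where it is left.
- bar_top (a point): Centre of the top of the bar key, 24 mm (console x) by 56 mm (console y), flat, 80 mm above the bench at the start, so 14 mm above its black module. Moves with the key, straight down.
- bar (a joint): How far the bar key is pushed in, m: about 0 at the start, 0.006 fully in (stop). Friction of 2.5 N, no spring: it stays where it is left.
- start_top (a point): Centre of the flat top of the round button, 30 mm in diameter, 80 mm above the bench, 11 mm above the black collar round it. Moves with the button, straight down.
- start (a joint): How far the round button is pressed, m: 0 out, 0.006 fully in (stop). Spring of 1.5 N at first, 5 N fully in; springs back when let go.
- stop_top (a point): Top of the mushroom-headed stop: head 44 mm in diameter on a thinner stem, the tallest of the four controls, its top 98 mm above the bench. To be left alone.
- stop (a joint): How far the stop is pressed, m: 0 out, 0.006 fully in (sprung). To stay out.
- bowl_a: Loose raw clay bowl, 92 mm across, 62 mm high, on the bench on the robot's side of the console; origin at the centre of its underside.
- bowl_b: Loose raw clay bowl, 80 mm across, 56 mm high, on the bench on the robot's side of the console; origin at the centre of its underside.
- cup: Loose green tea cup, 44 mm across, 36 mm high, on the console's top behind the modules; origin at the centre of its underside.
- cone: Loose pale witness cone on a round foot, 32 mm across, 42 mm high, on the console's top behind the modules; origin at the centre of its underside.
- jar: Loose cream glaze jar with a steel cap, 64 mm across, 85 mm high, on the bench off the console's +y end; origin at the centre of its underside.
- teapot: Loose green teapot, body 84 mm across, 74 mm high with its knob, 124 mm from spout to handle, on the bench off the console's -y end; origin at the centre of its underside.
- brush: Loose glaze brush, 180 mm long, lying on the bench beyond the console; origin under its middle.

How it is judged:
By the outcome, as a careful person would: the job done as asked, in the order asked, and still so for the second after the job is handed in, with the robot touching nothing.
It also fails if it takes over 45 s, if anything falls off the work surface, if the arm or the gripper's body presses on something with over 40 N, if the wrist force passes 120 N, or if a joint passes its speed limit or range.

## Robot

A 7-joint arm with a two-finger parallel gripper is mounted at the origin on the work surface. World frame = base frame: x ahead of the robot, y to its left, z up, the work surface at z = 0. Lengths are in m, angles in rad, forces in N, time in s.
With the tool pointing down it reaches from about 0.35 to 0.9 m from the base axis. Payload 7.2 kg.
Tool frame: the origin (TCP) lies on the centre line of the jaws, within the pads' length; the fingertips stand 25 mm ahead of it and the grasp point (between the pads) lies 6 mm ahead of it; x points along the fingers, y is the direction in which the jaws open and shut, and the axes are right-handed (so a half turn about x gives the same grasp; the last joint's range is limited). The gripper opens to 85 mm and grips with 20 to 120 N. Pads are 22 mm wide; open, the fingers measure 114 mm over their backs; the gripper's body (76 mm by 85 mm) begins 54 mm behind the grasp point. The pads swing forward as they close: fully open they stand 13 mm farther back than shut.
Start: joints at [1.043, 0.411, -0.013, 1.596, 0.006, 1.134, -0.082], TCP at [0.277, -0.56, 0.256] pointing down, gripper open.
Joint ranges: [-2.95, 2.95], [-0.29, 1.99], [-1.47, 1.44], [0.14, 2.54], [-1.03, 4.17], [0.13, 1.85], [-2.86, 2.86]. Speed limits (rad/s): [2.39, 2.39, 3.01, 3.01, 3.14, 3.14, 3.14].

## Interface

Orientations are given as a unit quaternion [w, x, y, z].
In Python, from plant import movep, line_to, move_joints, gripper_to, wait, ik, grab_frame, MotionError, hand_in, current_time_s, current_joint_positions, current_qvel, current_joint_efforts, current_position, current_tcp_rot, current_force, current_torque, current_opening gives the robot as it stands. Calls block until the motion is done:
- movep(position, orientation): joint-space move of the TCP to a pose.
- line_to(position, ori=None, vel=0.15): straight line of the TCP; ori=None keeps the orientation; vel is the mean speed in m/s.
- move_joints(angles): joint-space move.
- gripper_to(opening, newtons=None): finger opening in m; newtons is the grip in N (None keeps the last); returns when the fingers have stopped.
- wait(seconds).
- ik(position, orientation): joint angles nearest the present ones, or None.
- grab_frame(name): name is "side" or "top" or "wrist"; returns a dict with "frame" (400x640x3 uint8, red, green, blue), "depth" (400x640 float32, m along the optical axis (not along the pixel's ray), 0 where there is no reading), "fx", "fy", "cx", "cy" (pixels), "R" (3x3) and "t" (3): a world point X has camera coordinates R X + t. Camera axes: x right, y down, z forward; pixel columns grow to the right and rows downward; lengths in m; the calibration is good to about 2 mm. A picture is of the moment at which its call begins.
A pose or a line that the arm cannot do raises MotionError and nothing moves.
- hand_in(): hands the job in, once; it reports no verdict.
Readings, each from a call of its own:
- current_time_s(): time.
- current_joint_positions(): joint angles.
- current_qvel(): joint speeds.
- current_joint_efforts(): joint torques, N m.
- current_position(): TCP position.
- current_tcp_rot(): TCP orientation.
- current_force(): force on the tool from outside, world axes, zero at the start.
- current_torque(): the same for the moment, N m.
- current_opening(): finger opening in m.
Only numpy, scipy, OpenCV 4.12 (cv2) and the standard library are available. Lean on these libraries where they do the work, as an engineer would, in place of code of your own. Each camera call takes 0.05 s, during which the arm holds its last target. There are 200 camera calls.

## Working session

There is one attempt and no reset: what is moved stays moved. The work goes in short steps, each a Python script; the robot and the scene stay as the last script left them, time stands still between calls to the robot, and variables do not carry over. Pictures are saved under pics/ and viewed, about 8 in all and at most 12, crops included, and the job is handed in when it is done.

```bash
mkdir -p pics; cat > h.py <<'E'
import numpy as np, cv2
from plant import *
def cloud(f):
    d=f["depth"];v,u=np.mgrid[:d.shape[0],:d.shape[1]]
    c=np.stack([(u-f["cx"])/f["fx"]*d,(v-f["cy"])/f["fy"]*d,d],-1)
    return (c-np.array(f["t"]))@np.array(f["R"])
E
python3 - <<'E'
from h import *
f=grab_frame("top");cv2.imwrite("pics/top.png",f["frame"][:,:,::-1])
P=cloud(f);z=P[...,2];ok=f["depth"]>0
np.savez("top.npz",P=P,img=f["frame"],ok=ok)
print(f["R"],f["t"],f["fx"],current_time_s(),current_tcp_rot())
m=ok&(abs(z-.06)<.004)
m=cv2.morphologyEx(m.astype(np.uint8),cv2.MORPH_OPEN,np.ones((3,3)))
n,l,s,c=cv2.connectedComponentsWithStats(m)
print(s[s[:,4]>200])
E
```

```text
[[ 2.16766754e-02 -9.99747928e-01  5.84827324e-03]
 [-9.73631266e-01 -2.24384276e-02 -2.27021311e-01]
 [ 2.27095311e-01 -7.72994425e-04 -9.73872231e-01]] [0.03244064 0.6038575  1.09251087] 467.4762201475698 0.05 [-0.16059347 -0.68833104 -0.16165409  0.6886785 ]
[[     0      0    640    400 249095]
 [   214    172    145     81   4078]
 [   210    216     24     23    258]
 [   235    231     51     14    360]]
```

View pics/top.png

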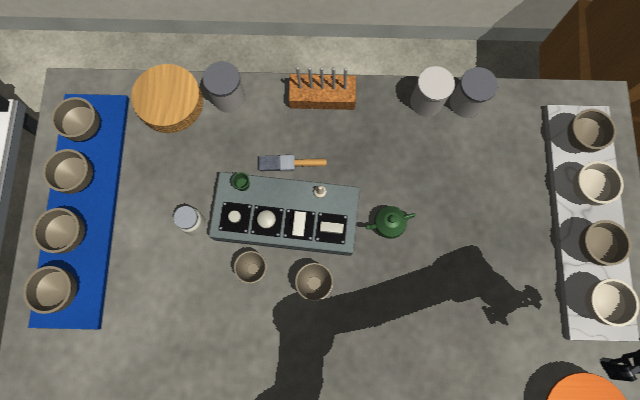

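The top view shows the console with, left to right (+y to -y): a small round button (235,217), a larger round head (266,219), the rocker (300,223) and the bar key (332,228). The bowls are in front at (250,266) and (313,281), with the cup at (240,181) and the cone at (320,190). Next I'll fit the console pose and check the heights.

```bash
python3 - <<'E'
from h import *
d=np.load("top.npz");P=d["P"];img=d["img"].astype(int);ok=d["ok"]
z=P[...,2];reg=np.zeros(ok.shape,bool);reg[165:260,200:365]=1
m=reg&ok&(abs(z-.06)<.006)
m=cv2.morphologyEx(m.astype(np.uint8),cv2.MORPH_CLOSE,np.ones((15,15)))&reg
n,l,s,c=cv2.connectedComponentsWithStats(m.astype(np.uint8));k=1+s[1:,4].argmax()
pts=P[(l==k)&ok&(z>.05)][:,:2].astype(np.float32)
print("console rect",cv2.minAreaRect(pts))
dark=(reg&(img.max(-1)<45)&ok&(z>.058)&(z<.075))
print("dark rect",cv2.minAreaRect(P[dark][:,:2].astype(np.float32)),dark.sum())
w=(img.min(-1)>150)&reg&ok
n,l,s,c=cv2.connectedComponentsWithStats(w.astype(np.uint8))
for i in range(1,n):
    if s[i,4]>20:
        q=P[l==i];print(c[i].round(),s[i,4],np.median(q,0).round(4),np.percentile(q[:,2],[5,95]).round(4),cv2.minAreaRect(q[:,:2].astype(np.float32)))
cv2.imwrite("pics/crop.png",cv2.resize(d["img"][165:260,200:365,::-1],None,fx=4.5,fy=4.5,interpolation=cv2.INTER_CUBIC))
E
```

```text
console rect ((0.5649633407592773, 0.14282970130443573), (0.390582412481308, 0.2173834890127182), 84.78211212158203)
dark rect ((0.5898830890655518, 0.12747718393802643), (0.3109193742275238, 0.13850225508213043), 84.70255279541016) 2130
[287. 166.] 52 [0.7158 0.1275 0.0199] [0.0163 0.0235] ((0.7161374092102051, 0.12760375440120697), (0.01104460284113884, 0.031928833574056625), 1.9990322589874268)
[321. 192.] 51 [0.6321 0.0348 0.0698] [0.0654 0.1032] ((0.6351839303970337, 0.03630537912249565), (0.0205208882689476, 0.02815769985318184), 43.71497344970703)
[234. 216.] 96 [0.5672 0.248  0.0801] [0.0767 0.0833] ((0.5670918822288513, 0.24820289015769958), (0.025191480293869972, 0.025815268978476524), 89.62164306640625)
[299. 223.] 264 [0.5528 0.0889 0.0817] [0.0753 0.0876] ((0.5524786114692688, 0.08894392102956772), (0.026573486626148224, 0.05694499984383583), 84.17098236083984)
[267. 220.] 188 [0.5564 0.1662 0.0951] [0.0898 0.0992] ((0.5571600198745728, 0.16623714566230774), (0.0333368144929409, 0.037881821393966675), 46.060672760009766)
[332. 227.] 198 [0.5456 0.0085 0.0798] [0.0762 0.0837] ((0.5458498001098633, 0.009234199300408363), (0.05307375639677048, 0.022799715399742126), 83.30718994140625)
```

View pics/crop.png

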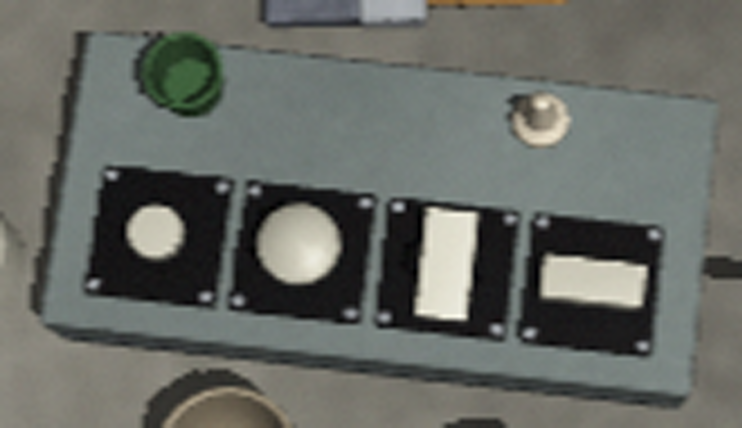

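Depth confirms the controls: start at (.567,.248), top at z≈80 mm; stop at (.557,.166), top at 98 mm; rocker at (.5525,.089); bar at (.546,.009). Yaw is about -0.089. I'll close the gripper, move above the console and check from the wrist camera.

```bash
cat >> h.py <<'E'
from scipy.spatial.transform import Rotation as Ro
YAW=-.089
ex=np.array([np.cos(YAW),np.sin(YAW),0]);ey=np.array([-ex[1],ex[0],0])
def quat(s):
    y=s*ey;x=np.array([0,0,-1.])
    q=Ro.from_matrix(np.stack([x,y,np.cross(x,y)],1)).as_quat();return q[[3,0,1,2]]
E
python3 - <<'E'
from h import *
for s in (1,-1): print(s,ik([.5,.12,.30],quat(s)))
print(current_joint_positions())
s=min((1,-1),key=lambda s:np.abs(np.array(ik([.5,.12,.30],quat(s)))-current_joint_positions()).max())
print(s)
movep([.5,.12,.30],quat(s)); gripper_to(0,20)
f=grab_frame("wrist");cv2.imwrite("pics/w.png",f["frame"][:,:,::-1])
np.savez("w.npz",P=cloud(f),img=f["frame"],ok=f["depth"]>0)
print(current_time_s(),current_position(),current_opening(),current_force())
E
```

```text
1 [ 0.43103091  0.31466309 -0.93749255  1.75736555  0.27028657  1.2064206
  0.90110625]
-1 [ 0.23651293  0.25284883 -0.6767742   1.76765069  0.17024664  1.18032272
 -2.14967898]
[ 1.04279758  0.41186019 -0.01267259  1.59705047  0.00560972  1.13429583
 -0.08222559]
1
3.4083 [0.49997922 0.12002553 0.30000171] 0.0002162861785873068 [-0.19843758 -0.3511099  -1.00888673]
```

View pics/w.png

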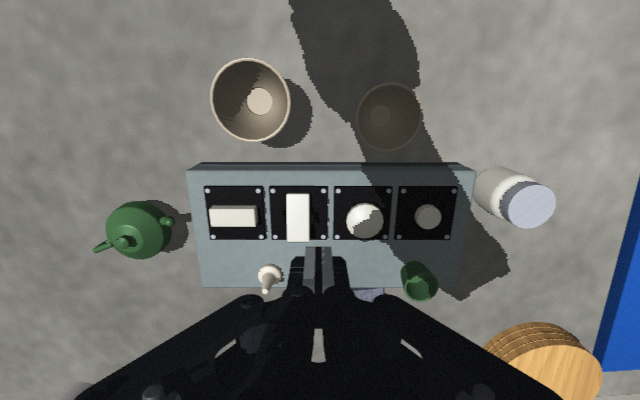

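The wrist view shows the same order, mirrored: bar (233,215), rocker (298,217), mushroom (365,220) and round button (428,216, in shadow). The modules are parallel to the image rows, so the yaw fits. I'll refine the positions from this depth.

```bash
python3 - <<'E'
from h import *
d=np.load("w.npz");P=d["P"];ok=d["ok"];img=d["img"]
win=np.zeros(ok.shape,np.uint8);win[188:243,203:460]=1
m=(win>0)&ok&(P[...,2]>.0725)&(P[...,2]<.11)&(img.min(-1)>55)
n,l,s,c=cv2.connectedComponentsWithStats(m.astype(np.uint8))
for i in range(1,n):
    if s[i,4]>60:
        q=P[l==i];r=cv2.minAreaRect(q[:,:2].astype(np.float32))
        print(c[i].round(),s[i,4],np.round(r[0],4),np.round(r[1],4),round(r[2],1),np.percentile(q[:,2],[5,50,95]).round(4))
        if 280<c[i][0]<315:
            t=(q-[.5525,.089,0])@ex; print(np.polyfit(t,q[:,2],1))
dk=(win>0)&ok&(P[...,2]>.055)&(P[...,2]<.072)&(img.max(-1)<45)
print(cv2.minAreaRect(P[dk][:,:2].astype(np.float32)))
E
```

```text
[297. 217.] 1110 [0.5518 0.0894] [0.0271 0.058 ] 84.5 [0.0767 0.082  0.0872]
[0.19475794 0.08230201]
[364. 220.] 1029 [0.5595 0.1689] [0.0428 0.043 ] 6.2 [0.0894 0.095  0.098 ]
[428. 217.] 473 [0.5667 0.2483] [0.0285 0.0284] 12.4 [0.0751 0.08   0.0813]
[232. 216.] 922 [0.5453 0.0101] [0.0559 0.0242] 84.4 [0.0752 0.08   0.0814]
((0.5583683252334595, 0.1319001466035843), (0.3142816722393036, 0.07249709963798523), 84.9422378540039)
```

```bash
cat >> h.py <<'E'
def press(xy,z0,zmin,fmax,step=.001):
    """from above, step tip (TCP-25mm) down from z0 till fmax or zmin; returns the trace"""
    p=current_position()
    if p[2]<.17: line_to([p[0],p[1],.17],vel=.15)
    line_to([*xy,.17],quat(1),vel=.2); line_to([*xy,z0+.025],vel=.1); wait(.15)
    b=current_force()[2]; z=z0; tr=[]
    while z>zmin:
        z-=step; line_to([*xy,z+.025],vel=.02); wait(.03)
        F=current_force()[2]-b; tr.append((round(z*1e3,1),round(current_position()[2]*1e3-25,1),round(F,1)))
        if F>fmax: break
    print(tr); return b
E
python3 - <<'E'
from h import *
far=np.array([.5520,.0892])+.0225*ex[:2]
press(far,.095,.074,14)
p=current_position();line_to([p[0],p[1],.17],vel=.1)
movep([.5,.12,.30],quat(1))
f=grab_frame("wrist");P=cloud(f);cv2.imwrite("pics/w2.png",f["frame"][150:300,150:500,::-1])
q=P[195:240,290:306].reshape(-1,3);q=q[(q[:,2]>.0725)]
t=(q-[.552,.0892,0])@ex;print(np.polyfit(t,q[:,2],1),current_time_s())
E
```

```text
[(94.0, np.float64(94.1), np.float64(-1.7)), (93.0, np.float64(92.9), np.float64(-0.8)), (92.0, np.float64(91.9), np.float64(-0.6)), (91.0, np.float64(91.0), np.float64(-0.8)), (90.0, np.float64(90.0), np.float64(-1.4)), (89.0, np.float64(89.0), np.float64(-0.9)), (88.0, np.float64(87.9), np.float64(-1.2)), (87.0, np.float64(87.0), np.float64(0.3)), (86.0, np.float64(86.0), np.float64(-0.1)), (85.0, np.float64(84.9), np.float64(-0.4)), (84.0, np.float64(83.9), np.float64(-0.7)), (83.0, np.float64(82.9), np.float64(-0.9)), (82.0, np.float64(81.9), np.float64(0.5)), (81.0, np.float64(81.1), np.float64(0.7)), (80.0, np.float64(80.1), np.float64(1.5)), (79.0, np.float64(79.1), np.float64(1.4)), (78.0, np.float64(78.7), np.float64(7.8)), (77.0, np.float64(78.4), np.float64(15.3))]
[-0.63867161  0.08261402] 11.7667
```

View pics/w2.png

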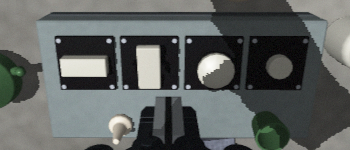

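The rocker met its stop at tip z≈78.4 mm with the force rising to 15 N. In the picture its near end now looks raised. I'll refit its slope with a proper mask, then press the bar.

```bash
cat >> h.py <<'E'
def check():
    f=grab_frame("wrist");P=cloud(f);img=f["frame"]
    win=np.zeros(img.shape[:2],np.uint8);win[188:245,203:460]=1
    m=(win>0)&(P[...,2]>.070)&(P[...,2]<.11)&(img.min(-1)>55)
    n,l,s,c=cv2.connectedComponentsWithStats(cv2.erode(m.astype(np.uint8),np.ones((3,3))))
    for i in range(1,n):
        if s[i,4]>60:
            q=P[l==i];t=(q-q.mean(0))@ex
            print(c[i].round(),s[i,4],q.mean(0).round(4),"medz",np.median(q[:,2]).round(4),"slope",np.polyfit(t,q[:,2],1)[0].round(3))
    print(current_time_s())
E
python3 - <<'E'
from h import *
check()
press([.5455,.0098],.083,.069,14)
p=current_position();line_to([p[0],p[1],.17],vel=.1)
movep([.5,.12,.30],quat(1))
check()
E
```

```text
[298. 216.] 831 [0.5491 0.0899 0.0832] medz 0.0835 slope -0.21
[365. 221.] 877 [0.5567 0.1683 0.0951] medz 0.0956 slope 0.082
[429. 217.] 385 [0.5648 0.2476 0.0798] medz 0.0801 slope 0.052
[234. 217.] 812 [0.5441 0.0116 0.0798] medz 0.08 slope 0.061
11.8167
[(82.0, np.float64(82.1), np.float64(-0.3)), (81.0, np.float64(80.9), np.float64(-0.2)), (80.0, np.float64(79.9), np.float64(0.9)), (79.0, np.float64(78.9), np.float64(1.4)), (78.0, np.float64(77.9), np.float64(1.1)), (77.0, np.float64(76.9), np.float64(0.8)), (76.0, np.float64(75.9), np.float64(1.1)), (75.0, np.float64(74.9), np.float64(0.2)), (74.0, np.float64(74.1), np.float64(3.8)), (73.0, np.float64(73.9), np.float64(12.8)), (72.0, np.float64(73.7), np.float64(21.5))]
[299. 216.] 814 [0.5494 0.09   0.0831] medz 0.0835 slope -0.208
[366. 221.] 900 [0.5565 0.1682 0.0951] medz 0.0956 slope 0.092
[430. 217.] 367 [0.5649 0.2477 0.0799] medz 0.0802 slope 0.057
[235. 216.] 716 [0.5449 0.011  0.0743] medz 0.0743 slope -0.0
18.5583
```

The rocker slope is now -0.21, fully tipped (it was +0.19). The bar top is at 74.3 mm, fully in against a hard stop. Next is the round button, held for 2.6 s.

```bash
python3 - <<'E'
from h import *
press([.5665,.2482],.083,.069,16)
for _ in range(4): wait(.65);print(current_force()[2].round(1),(current_position()[2]-.025).round(4))
p=current_position();line_to([p[0],p[1],.17],vel=.1)
movep([.5,.12,.30],quat(1))
check()
f=grab_frame("wrist");a=f["frame"]
f=grab_frame("top");b=f["frame"][120:320,150:450]
cv2.imwrite("pics/end.png",np.hstack([a[:, :500],cv2.copyMakeBorder(b,0,200,0,0,cv2.BORDER_CONSTANT)])[:,:,::-1])
E
```

```text
[(82.0, np.float64(82.1), np.float64(-1.1)), (81.0, np.float64(80.9), np.float64(-1.0)), (80.0, np.float64(80.1), np.float64(1.0)), (79.0, np.float64(79.1), np.float64(1.8)), (78.0, np.float64(78.1), np.float64(2.9)), (77.0, np.float64(77.1), np.float64(3.3)), (76.0, np.float64(76.0), np.float64(3.1)), (75.0, np.float64(75.1), np.float64(3.5)), (74.0, np.float64(74.2), np.float64(4.9)), (73.0, np.float64(74.1), np.float64(11.2)), (72.0, np.float64(73.9), np.float64(19.8))]
19.7 0.0739
20.0 0.0739
19.8 0.0739
19.1 0.0739
[297. 216.] 863 [0.5493 0.09   0.0831] medz 0.0833 slope -0.203
[364. 220.] 862 [0.5565 0.1682 0.095 ] medz 0.0956 slope 0.082
[233. 215.] 655 [0.5445 0.0107 0.0743] medz 0.0743 slope 0.007
[428. 217.] 376 [0.5651 0.2473 0.0799] medz 0.0801 slope 0.052
28.05
```

View pics/end.png

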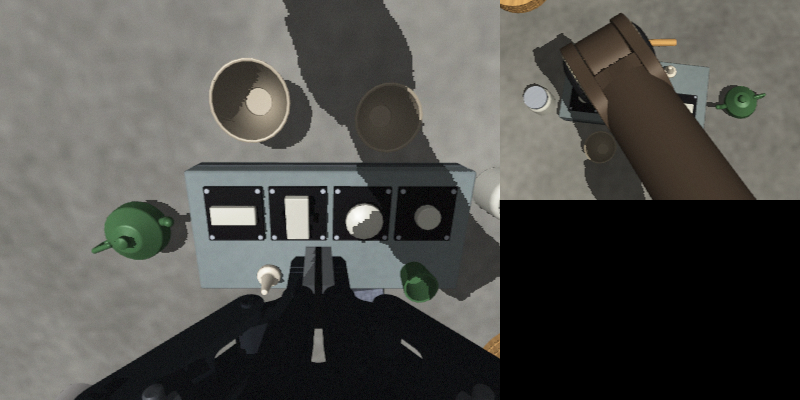

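The wrist view matches the one from before: bowls, teapot, cone (268,277) and cup (418,281) haven't moved, the button is back out at 80 mm, and the gripper is clear of everything.

```bash
python3 -c "
from plant import *
hand_in();print(current_time_s())"
```

```text
the job is handed in; nothing more can be done
the job is handed in; nothing more can be done
```

I pressed the three controls in the order asked and handed the job in at about 28 s on the robot's clock; it gave no verdict.

- **Rocker:** its slope went from +0.19 to about -0.21, and it stopped hard at about 15 N, so it is fully tipped.
- **Bar key:** its top went from 80 mm to 74.3 mm and stayed there, against a hard stop at about 21 N.
- **Round button:** it was held fully in for about 2.6 s at about 20 N, then came back out to 80 mm.
- **Stop:** its height did not change (median 95.6 mm before and after), and I never pressed it.
- **Loose objects:** the bowls, teapot, cone and cup looked unmoved in the last wrist view. The jar was partly cropped there but stood in the top view. The brush was mostly hidden behind the arm, so I couldn't fully check it, but the arm didn't go near it.

One early fit of the rocker's slope gave -0.64, a poor fit that probably took in pixels beyond the rocker. A refit with a proper mask gave -0.21, and the later checks agreed (-0.20 to -0.21).

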